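Load two filter cassettes into a sprung magazine

TASK

Load the filter magazine: first the blue cassette, then the orange one on top of it, each lying flat and lengthwise in the slot and pressed in along the leaning magazine until both yellow sprung lips have snapped over its top. Push each just past the lips - do not ram the follower plate down onto the magazine's floor - and let go, leaving the bottle, the jar and the tube rack where they stand.

Things in the scene. Friction and masses are not known exactly. Their poses are not given: they have to be found in the camera images.
- blue_center (a point): Centre of the blue filter cassette: a rigid closed box 64 mm long (its x) by 50 mm wide (its y) by 26 mm high (its z), about 70 g, white label panel on its top, two black stripes round its long sides. It starts lying flat on the work surface, label up. Turning it half round about z, or over, makes no difference.
- orange_center (a point): Centre of the orange filter cassette: the same in orange.
- mouth (a point): Mouth of the magazine, an aluminium box fixed on a black stand, its slot leaning 30 deg from vertical towards the robot side. Point midway between the two yellow lips, level with their flat undersides, 112 mm above the bench. Its z: out of the slot along its axis; y: level, across; x: along the slot, rising away from the robot. Slot 67 (x) by 54 mm (y); a cassette goes in with its 64 mm side along x.
- rim (a point): Centre of the slot's upper rim, 18 mm out from the mouth along its z, same axes. The long side walls (y 27 to 31 mm either side) are solid up to here, the top 5 mm flaring outwards, as are the corner guides beside the lips (67 mm apart in x): fingers holding a cassette by its sides cannot follow it in, so it is set on the lips, let go and pressed home on its top with closed fingers. Spring housings reach to 50 mm from the middle.
- lip_low_nose (a point): Nose of the lower (robot side) yellow lip, at its flat underside; same axes as the mouth. The noses are 56 mm apart at rest, 4 mm thick, 30 mm wide; above each a lead-in slopes outwards 30 deg from the slot's axis up to the rim (72 mm apart there). A cassette set down rests on the lead-ins, its underside 11 mm out from the mouth point.
- lip_high_nose (a point): The same of the upper lip. Each lip is sprung (1.5 N at rest) and slides outwards up to 5.5 mm; a cassette takes about 10 to 20 N along the slot to pass both, and may tip if one gives first: then press its higher end. It is home when its top is under both lips, level with the mouth point: its centre is then 13 mm inside the mouth; the first one's centre is 39 mm inside once the second is home.
- follower (a joint): Travel (m) of the black follower plate that pushes the stack up against the lips: 0 when empty, its top 2 mm inside the mouth; grows as it is pressed down; 0.024 with one cassette home, 0.050 with two, 0.064 on the magazine's floor (over 0.062 counts as rammed). Spring about 2 N at 0, 5 N at 0.050.
- cradle (a joint): How far (m) the whole aluminium box has sunk along its leaning axis into its cushioned mount: 0 unloaded or loaded with cassettes, up to 0.012 under a push (about 2 N starts it, 0.8 N more per mm, at 0.012 it is on its stop). The mouth, rim and lips sink with it, so press until the lips have really snapped over, not to a height measured beforehand.
- bottle: Bystander: glass bottle with blue cap, 76 mm across, 170 mm high; origin at its underside's centre.
- jar: Bystander: amber jar with white lid, 60 mm across, 80 mm high; origin at its underside's centre.
- tube_rack: Bystander: black block 120 (x) by 50 (y) by 45 mm high holding three foil-capped tubes, 99 mm high in all; origin at its underside's centre.
There are look-alikes about, which are no part of the job. Of the things that look like the part that bears orange_center, the largest one is meant.

How it is judged:
By the outcome, as a careful person would: the job done as asked, in the order asked, and still so for the second after the job is handed in, with the robot touching nothing.
It also fails if it takes over 72 s, if anything falls off the work surface, if the arm or the gripper's body presses on something with over 40 N, if the wrist force passes 120 N, or if a joint passes its speed limit or range.

ROBOT

A 6-joint arm with a two-finger parallel gripper is mounted at the origin on the work surface. World frame = base frame: x ahead of the robot, y to its left, z up, the work surface at z = 0. Lengths are in m, angles in rad, forces in N, time in s.
With the tool pointing down it reaches from about 0.35 to 0.975 m from the base axis. Payload 4.9 kg.
Tool frame: the origin (TCP) lies at the very end of the fingers, on their centre line; the grasp point (between the pads) lies 19 mm behind it; z points along the fingers, y is the line along which they close (so a half turn about z gives the same grasp; the last joint's range is limited). The gripper opens to 85 mm and grips with 20 to 120 N. Pads are 22 mm wide; open, the fingers measure 114 mm over their backs; the gripper's body (76 mm by 85 mm) begins 54 mm behind the grasp point. The pads swing forward as they close: fully open they stand 13 mm farther back than shut.
Start: joints at [-1.25, 0.053, 1.613, -0, 1.476, -0.119], TCP at [0.266, -0.566, 0.231] pointing down, gripper open.
Joint ranges: [-3.01, 3.01], [-1.01, 2.22], [0.06, 2.58], [-1.02, 4.17], [0.09, 2.62], [-3.14, 3.14]. Speed limits (rad/s): [2.57, 2.57, 3.14, 3.14, 3.14, 3.14].

INTERFACE

Orientations are given as a rotation vector (axis times angle).
In Python, from station import ctrl gives the robot as it stands.
- The arm moves only by the shell command python3 -m crank 'ROWS' [OPENING] [FORCE]. ROWS is text: rows parted by semicolons, each of 4 numbers parted by spaces: the shift along the world's x, y, z in units of 0.5 m (1.0 is 0.5 m), then the turn about the world's z in units of 90 degrees (1.0 is 90 degrees). In form: x y z turn; .... A call has exactly 5 rows; each row shifts and turns the commanded pose from where the row before left it; what a row does not reach is not made up. A row lasts 1/12 s, in which the tool goes at most 41.7 mm and 7.16 degrees, less where a joint would pass 70% of its speed; a pose out of reach is approached as far as the arm can. A call with a number of a shift or a turn outside -1 to 1 is refused whole. A call with a gripper value outside its range is refused whole. OPENING is the opening in per cent of the stroke, from 0 (shut) to 100 (fully open), set as the call begins (- or left out, the last holds). The fingers move at their own pace and stop on an object; FORCE is the grip in N (left out, the last holds). Time passes only in rows, so rows that do not move let the fingers close, or fill a call up. It gives the time, the measured TCP pose, the force, the opening and the grip force at its end, in the units of the state.
- ctrl.get_obs(): the state, without advancing time (a new reading comes with each control period).
- ctrl.get_image(name): name is "side" or "top"; returns (picture, depth): 480x640x3 uint8, red, green, blue; 480x640 float32, m along the optical axis (not along the pixel's ray), 0 where there is no reading.
- ctrl.get_calibration(name): a dict with "fx", "fy", "cx", "cy" (pixels), "extrinsics" (4x4, takes a point from world to camera coordinates). Camera axes: x right, y down, z forward; pixel columns grow to the right and rows downward; lengths in m; the calibration is good to about 2 mm. A picture is of the moment at which its call begins. get_calibration takes no time and is no camera call.
- ctrl.finish_job(): hands the job in; it is judged then, once.
The state is a dict: "t": time; "q": joint angles; "dq": joint speeds; "effort": joint torques, N m; "tool_pos": TCP position; "tool_rot": TCP orientation; "contact_force": force on the tool from outside, world axes, zero at the start; "wrist_torque": the same for the moment, N m; "opening": finger opening in m; "grip_force": force on a finger pad.
Only numpy, scipy, OpenCV 4.12 (cv2) and the standard library are available. Lean on these libraries where they do the work, as an engineer would, in place of code of your own. Each camera call takes 0.05 s, during which the arm holds its last target. There are 200 camera calls.

## Working session

There is one attempt and no reset: what is moved stays moved. The work goes in short steps, Python scripts to look and compute and a shell command to move; the robot and the scene stay as the last step left them, time stands still between calls to the robot, and variables do not carry over. Pictures are saved under pics/ and viewed, at most 10 in all, crops included, and the job is handed in when it is done.

```bash
ls; mkdir -p pics
cat > h.py <<'E'
import numpy as np, cv2
from station import ctrl
def snap(n,f):
    im,d=ctrl.get_image(n); cv2.imwrite(f'pics/{f}.png',im[:,:,::-1]); np.save(f'pics/{f}.npy',d); return im,d
def world(n,u,v,d):
    c=ctrl.get_calibration(n); u=np.asarray(u,float);v=np.asarray(v,float)
    p=np.stack([(u-c['cx'])/c['fx']*d,(v-c['cy'])/c['fy']*d,d,np.ones_like(d)],-1)
    return (p@np.linalg.inv(c['extrinsics']).T)[...,:3]
def cloud(n,d):
    v,u=np.mgrid[:480,:640]; return world(n,u,v,d)
E
python3 - <<'E'
from h import *
for n in('side','top'):
    snap(n,n+'0'); c=ctrl.get_calibration(n); print(n,c['fx'],np.linalg.inv(c['extrinsics']).round(3).tolist())
o=ctrl.get_obs(); print(o)
E
```

```text
pics
side 569.7710260433806 [[-0.892, -0.233, 0.388, 0.125], [-0.453, 0.436, -0.778, 0.924], [0.012, -0.869, -0.494, 0.655], [0.0, 0.0, 0.0, 1.0]]
top 500.2816542203923 [[-0.013, -0.996, 0.089, 0.479], [-1.0, 0.011, -0.025, 0.04], [0.024, -0.089, -0.996, 0.987], [0.0, 0.0, 0.0, 1.0]]
{'t': 0.1, 'q': array([-1.24997850e+00,  5.33076614e-02,  1.61414641e+00, -3.19118731e-06,
        1.47598436e+00, -1.19028951e-01]), 'dq': array([-0.00166031, -0.00111705, -0.00394093, -0.00043655,  0.00052263,
        0.00066275]), 'effort': array([ 4.24321051e-04, -3.94903636e+01, -3.71362031e+01, -1.12579526e-04,
        3.93318624e-03, -2.46785299e-05]), 'tool_pos': array([ 0.26593249, -0.56498816,  0.23018166]), 'tool_rot': array([-3.06413281e+00, -6.84953612e-01,  2.96822286e-04]), 'contact_force': array([-0.12642775, -0.18196174, -0.37338843]), 'wrist_torque': array([ 0.06461034,  0.00900364, -0.05669862]), 'grip_force': 0.0, 'opening': 0.08539564119424693}
```

View pics/top0.png

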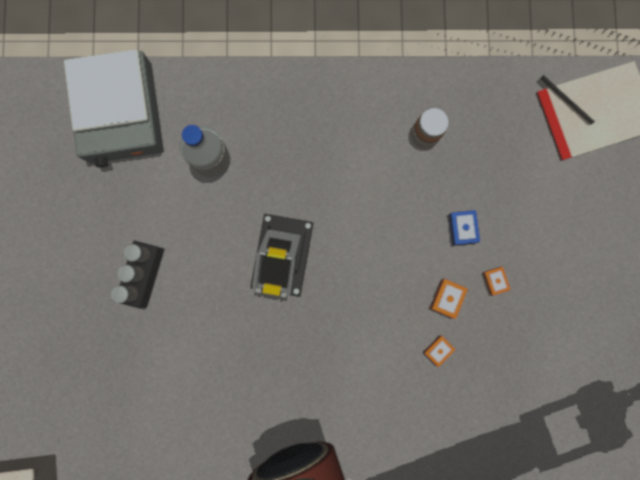

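View pics/side0.png

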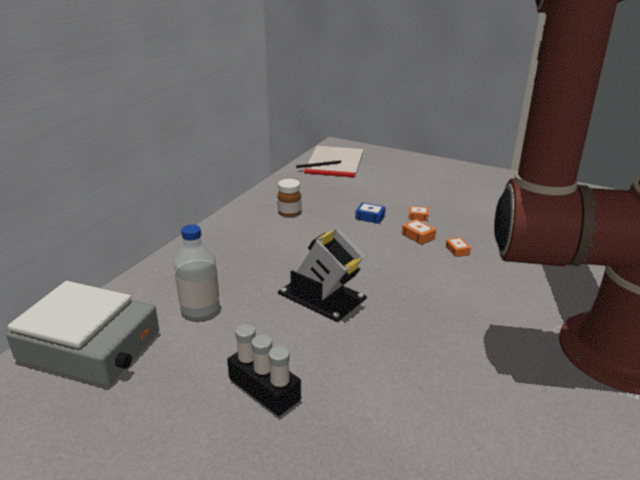

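The top view shows the blue cassette at (465,228), the large orange one at (450,299), with two smaller look-alikes at (497,281) and (439,351). The yellow lips of the magazine are at about (277,253) and (272,290). The side view shows the same items, with the bottle and rack to the left of the magazine and the jar behind it.

Run:
```python
from h import *
for n in('top','side'):
    im=cv2.imread(f'pics/{n}0.png'); d=np.load(f'pics/{n}0.npy'); W=cloud(n,d)
    hsv=cv2.cvtColor(im,cv2.COLOR_BGR2HSV)
    for nm,lo,hi in(('blue',(105,120,60),(130,255,255)),('orange',(5,150,100),(17,255,255)),('yellow',(20,150,60),(32,255,255))):
        m=cv2.inRange(hsv,lo,hi)
        m2=cv2.morphologyEx(m,cv2.MORPH_CLOSE,np.ones((9,9))) if nm!='yellow' else m
        k,L,st,ce=cv2.connectedComponentsWithStats(m2)
        for i in range(1,k):
            if st[i,4]<40: continue
            P=W[(L==i)&(d>0)]
            if nm!='yellow':
                if P[:,2].max()>.08: continue
                zt=np.percentile(P[:,2],60)
                Q=P[P[:,2]>zt-.006]
                (c,s,a)=cv2.minAreaRect((Q[:,:2]*1000).astype(np.float32))
                print(n,nm,ce[i].round(),'n',len(P),'ztop',zt.round(4),np.round(c,1),np.round(s,1),round(a,1))
            else:
                print(n,nm,ce[i].round(1),len(P),P.mean(0).round(4),P.min(0).round(4),P.max(0).round(4))
    # bench height, grey
    print('bench z',np.median(W[300:330,350:400,2]) if n=='top' else np.median(W[330:360,400:450,2]))
a=cv2.imread('pics/top0.png')[205:310,240:325]; b=cv2.imread('pics/side0.png')[225:320,270:372]
A=cv2.resize(a,(390,480),interpolation=cv2.INTER_CUBIC); B=cv2.resize(b,(400,480*400//410),interpolation=cv2.INTER_CUBIC)
C=np.zeros((480,800,3),np.uint8); C[:,:390]=A; C[:B.shape[0],400:800]=B
cv2.imwrite('pics/mag.png',C)
```

```text
top blue [464. 227.] n 420 ztop 0.0266 [ 590.1 -258.2] [61.8 49.4] 5.3
top orange [497. 281.] n 448 ztop 0.0202 [ 485.6 -318.8] [45.9 36.3] 17.1
top orange [448. 298.] n 475 ztop 0.0264 [ 452.5 -222.6] [49.8 62.6] 65.4
top orange [439. 351.] n 477 ztop 0.0202 [ 352.9 -201.6] [37.7 46.5] 43.9
top yellow [276.5 252.6] 177 [0.5372 0.1    0.1367] [0.5273 0.0841 0.1221] [0.5473 0.1157 0.1504]
top yellow [271.5 289. ] 174 [0.4756 0.1113 0.105 ] [0.465  0.0965 0.0945] [0.4862 0.1262 0.1124]
bench z 0.00024513011777094196
side blue [369. 215.] n 310 ztop 0.02 [ 587.  -253.6] [63.6 48.3] 5.8
side orange [287. 196.] n 56 ztop 0.0544 [ 773.4 -169.8] [45.  16.8] 21.1
side orange [418. 228.] n 640 ztop 0.0204 [ 467.6 -256.7] [ 71.7 157.8] 25.8
side orange [459. 249.] n 202 ztop 0.0165 [ 349.  -198.5] [37.5 45.5] 41.9
side yellow [326.8 237.9] 89 [0.5297 0.1024 0.1361] [0.525  0.0862 0.1225] [0.5451 0.116  0.1454]
side yellow [352.1 265.6] 106 [0.472  0.1129 0.0987] [0.4643 0.0909 0.0867] [0.4859 0.1288 0.1102]
bench z -0.0006377457456598901
```

View pics/mag.png

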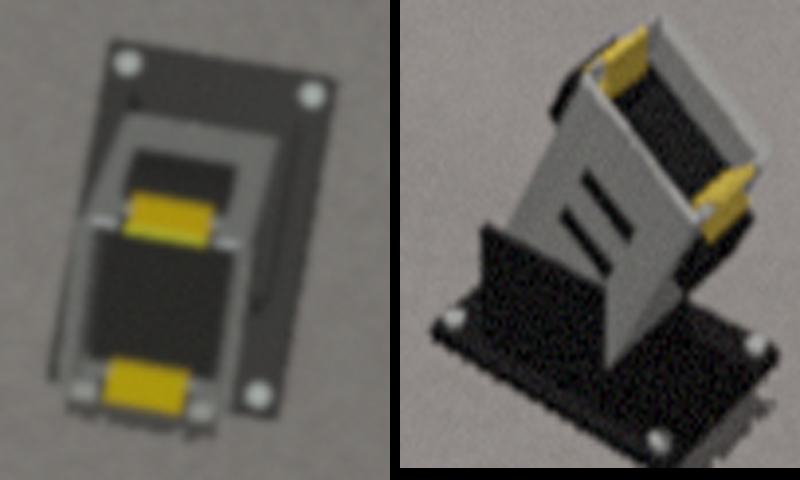

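The crop shows both lips and the clear slot, with the upper lip towards +x. Next I'll fit the mouth frame to the lip and rim points.

Run:
```python
from h import *
yaw=np.deg2rad(-10.4); e=np.array([np.cos(yaw),np.sin(yaw)]); nn=np.array([-e[1],e[0]])
M=np.array([.508,.1058])
c,s=np.cos(np.pi/6),.5
def mf(P):
    r=(P[...,:2]-M)@e; l=(P[...,:2]-M)@nn; h=P[...,2]-.112
    return np.stack([r*c+h*s,l,-r*s+h*c],-1)*1000
for n in('top','side'):
    im=cv2.imread(f'pics/{n}0.png'); d=np.load(f'pics/{n}0.npy'); Q=mf(cloud(n,d))
    m=cv2.inRange(cv2.cvtColor(im,cv2.COLOR_BGR2HSV),(20,150,60),(32,255,255))
    k,L,st,ce=cv2.connectedComponentsWithStats(m)
    for i in range(1,k):
        if st[i,4]<40: continue
        v0,v1=st[i,1],st[i,1]+st[i,3]
        print(n,ce[i].round())
        for v in range(v0,v1):
            uu=np.where(L[v]==i)[0]; uu=uu[2:-2]
            if len(uu)>3: print('  row',v,len(uu),np.median(Q[v,uu],0).round(1), 'y',Q[v,uu[0],1].round(1),Q[v,uu[-1],1].round(1))
    # rim plane: points with |y| 27..33, |x|<30
    a=(abs(abs(Q[...,1])-29)<3)&(abs(Q[...,0])<25)&(Q[...,2]>5)&(Q[...,2]<30)
    R=Q[a]; print('rim n',len(R),np.percentile(R[:,2],[10,50,80,95]).round(1),[ (np.percentile(R[R[:,1]*g>0,1],[5,50,95]).round(1)).tolist() for g in(1,-1)])
    b=(abs(Q[...,1])<36)&(abs(Q[...,0])<60)&(Q[...,2]>12)&(Q[...,2]<26); R=Q[b]; print('x range',np.percentile(R[:,0],[1,3,97,99]).round(1),'y',np.percentile(R[:,1],[1,3,97,99]).round(1))
```

```text
top [276. 253.]
  row 248 7 [44.2  5.3  1.9] y 9.8 0.4
  row 249 12 [43.7  0.5  4.1] y 9.6 -8.4
  row 250 14 [42.4 -1.4  4.8] y 9.6 -12.4
  row 251 13 [40.5 -0.8  4.8] y 9.3 -10.7
  row 252 14 [37.8 -0.1  3.6] y 11.1 -11.1
  row 253 14 [36.3 -0.4  4.4] y 10.6 -11.3
  row 254 14 [34.5  1.1  4.8] y 10.7 -9.9
  row 255 15 [35.4 -0.   6.4] y 10.4 -11.9
  row 256 14 [36.5 -2.4 17.2] y 9.1 -12.0
  row 257 8 [36.6 -5.9 18.2] y 1.0 -11.6
top [271. 289.]
  row 284 5 [-28.    5.9   1.2] y 9.1 2.4
  row 285 11 [-27.9   1.9   4. ] y 10.3 -6.6
  row 286 13 [-28.8  -0.1   4.2] y 9.8 -10.5
  row 287 13 [-30.1  -0.6   7.4] y 9.6 -10.8
  row 288 14 [-30.8  -0.3   9.1] y 11.1 -11.3
  row 289 13 [-31.3   0.2  11. ] y 10.3 -10.1
  row 290 13 [-32.7  -0.2  13.7] y 10.1 -10.4
  row 291 13 [-34.   -0.4  14.6] y 9.8 -10.7
  row 292 13 [-35.   -0.6  15.8] y 9.6 -10.9
  row 293 11 [-35.6  -2.9  17.4] y 5.4 -11.2
  row 294 5 [-35.9  -8.2  18.2] y -5.1 -11.9
rim n 163 [12.7 16.4 18.4 19.8] [[27.0, 29.0, 31.6], [-31.6, -29.4, -27.2]]
x range [-38.6 -37.3  38.6  39.1] y [-32.3 -32.   32.1  32.4]
side [327. 238.]
  row 234 4 [34.6 -1.2 16.4] y 2.8 -4.8
  row 235 6 [33.8  3.2 16.4] y 7.3 -4.0
  row 236 6 [33.   2.3 14.1] y 7.1 -5.5
  row 237 6 [31.  -0.1 12.1] y 6.9 -5.9
  row 238 6 [30.1 -0.6  9.7] y 8.1 -8.1
  row 239 5 [29.5  0.1  7.8] y 6.6 -6.1
  row 240 5 [28.2  1.   6.9] y 7.9 -6.5
  row 241 4 [28.4  5.2  6.5] y 8.4 2.3
side [352. 266.]
  row 260 4 [-33.6 -11.   10.7] y -12.2 -11.2
  row 261 4 [-34.2  -4.7  12.3] y -4.0 -5.3
  row 262 5 [-34.1  -0.5  11.9] y -2.5 3.9
  row 263 6 [-35.5   3.6  14.5] y 2.3 4.1
  row 264 7 [-37.2   9.1  16.1] y 9.1 6.5
  row 265 7 [-38.3   7.7  11.3] y 11.8 -7.5
  row 266 4 [-40.3  -3.4   4.5] y -2.0 -6.1
rim n 295 [ 7.1 12.9 16.5 18.7] [[27.8, 30.0, 31.7], [-31.3, -28.9, -26.5]]
x range [-39.9 -39.5  35.7  36.6] y [-33.9 -32.3  31.7  32.7]
```

```bash
R='' 
python3 -m crank '0.0432 0.041 -0.0147 -0.0147; 0.0432 0.041 -0.0147 -0.0147; 0.0432 0.041 -0.0147 -0.0147; 0.0432 0.041 -0.0147 -0.0147; 0.0432 0.041 -0.0147 -0.0147' 100 20
python3 -m crank '0.0432 0.041 -0.0147 -0.0147; 0.0432 0.041 -0.0147 -0.0147; 0.0432 0.041 -0.0147 -0.0147; 0.0432 0.041 -0.0147 -0.0147; 0.0432 0.041 -0.0147 -0.0147'
python3 -m crank '0.0432 0.041 -0.0147 -0.0147; 0.0432 0.041 -0.0147 -0.0147; 0.0432 0.041 -0.0147 -0.0147; 0.0432 0.041 -0.0147 -0.0147; 0.0432 0.041 -0.0147 -0.0147'
python3 -m crank '0 0 0 0; 0 0 0 0;0 0 0 0;0 0 0 0;0 0 0 0'
```

```text
t: 0.52
tool_pos: [0.3747, -0.4617, 0.1936]
tool_rot: [-3.1, -0.505, 0.0]
contact_force: [0.4, 0.4, 0.7]
opening: 0.0854
grip_force: 0.0
t: 0.93
tool_pos: [0.4827, -0.3591, 0.1569]
tool_rot: [-3.124, -0.326, 0.001]
contact_force: [0.5, 0.6, 0.3]
opening: 0.0854
grip_force: 0.0
t: 1.35
tool_pos: [0.5907, -0.2566, 0.1201]
tool_rot: [-3.138, -0.145, 0.001]
contact_force: [0.2, -1.0, -0.1]
opening: 0.085
grip_force: 0.0
t: 1.77
tool_pos: [0.5896, -0.259, 0.1215]
tool_rot: [3.138, 0.144, 0.001]
contact_force: [-0.2, -0.2, -0.3]
opening: 0.0856
grip_force: 0.0
```

```bash
python3 -m crank '0 0 -0.035 0; 0 0 -0.035 0; 0 0 -0.035 0; 0 0 -0.035 0; 0 0 -0.035 0'
python3 -m crank '0 0 -0.014 0; 0 0 -0.012 0; 0 0 -0.009 0; 0 0 -0.005 0; 0 0 -0.003 0'
python3 -m crank '0 0 0 0; 0 0 0 0;0 0 0 0;0 0 0 0;0 0 0 0' 0 20
python3 -m crank '0 0 0 0; 0 0 0 0;0 0 0 0;0 0 0 0;0 0 0 0'
python3 - <<'E'
from h import *
im,d=snap('side','g1'); b=im[150:270,310:470,::-1]; cv2.imwrite('pics/g1c.png',cv2.resize(b,(800,600),interpolation=cv2.INTER_CUBIC))
E
```

```text
t: 2.18
tool_pos: [0.5897, -0.259, 0.0334]
tool_rot: [3.138, 0.145, 0.001]
contact_force: [0.6, -0.4, -0.4]
opening: 0.0857
grip_force: 0.0
t: 2.6
tool_pos: [0.5905, -0.2584, 0.0127]
tool_rot: [3.137, 0.146, 0.002]
contact_force: [0.6, -1.1, 0.1]
opening: 0.0853
grip_force: 0.0
t: 3.02
tool_pos: [0.5907, -0.2583, 0.0129]
tool_rot: [3.137, 0.147, 0.002]
contact_force: [-0.4, -0.4, 2.8]
opening: 0.0491
grip_force: 21.7
t: 3.43
tool_pos: [0.5907, -0.2583, 0.0129]
tool_rot: [3.138, 0.147, 0.002]
contact_force: [-0.2, -0.1, 5.8]
opening: 0.0496
grip_force: 22.0
```

View pics/g1c.png

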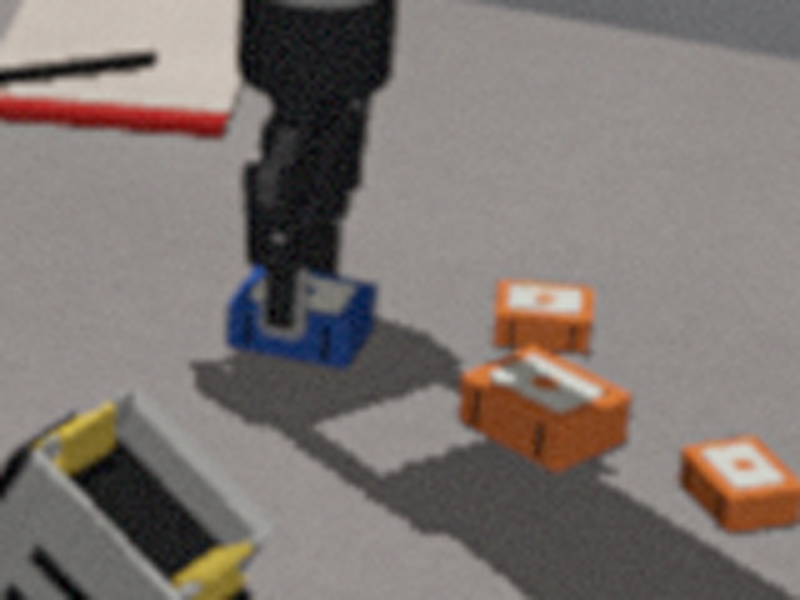

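The blue cassette is gripped squarely near its middle. The finger ends reach about 60% of the way down, which is a bit deep, so I'll re-grip 4 mm higher and then lift.

```bash
python3 -m crank '0 0 0 0; 0 0 0 0;0 0 0.004 0;0 0 0.004 0;0 0 0 0' 75
python3 -m crank '0 0 0 0; 0 0 0 0;0 0 0 0;0 0 0 0;0 0 0 0' 0 20
python3 -m crank '0 0 0.02 0; 0 0 0.04 0;0 0 0.06 0;0 0 0.06 0;0 0 0.06 0'
python3 -m crank '0 0 0.05 0; 0 0 0.03 0;0 0 0.02 0;0 0 0 0;0 0 0 0'
python3 - <<'E'
from h import *
im,d=snap('side','g2'); b=im[90:240,290:490,::-1]; cv2.imwrite('pics/g2c.png',cv2.resize(b,(800,600),interpolation=cv2.INTER_CUBIC))
E
```

```text
t: 3.9
tool_pos: [0.5901, -0.2581, 0.0162]
tool_rot: [3.138, 0.147, 0.0]
contact_force: [-0.9, 0.3, -0.0]
opening: 0.0639
grip_force: 0.0
t: 4.32
tool_pos: [0.5902, -0.2581, 0.0162]
tool_rot: [3.138, 0.147, 0.0]
contact_force: [0.6, -0.1, 1.0]
opening: 0.0495
grip_force: 21.6
t: 4.73
tool_pos: [0.5896, -0.2577, 0.1373]
tool_rot: [-3.138, -0.147, 0.001]
contact_force: [-0.6, -0.1, -0.5]
opening: 0.0492
grip_force: 21.4
t: 5.15
tool_pos: [0.5897, -0.2578, 0.1852]
tool_rot: [-3.138, -0.147, 0.002]
contact_force: [0.4, -0.6, -1.2]
opening: 0.0494
grip_force: 21.4
```

View pics/g2c.png

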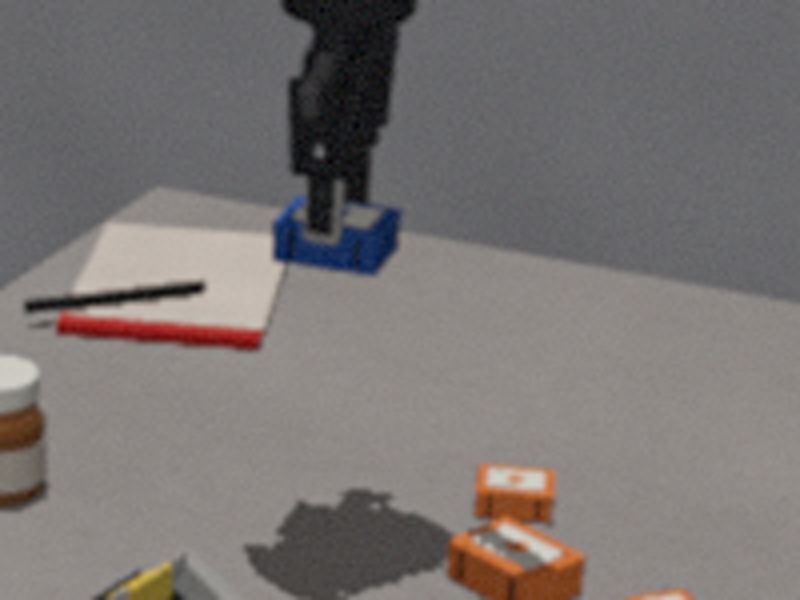

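Blue hangs level and centred in the gripper. Next I carry it over the magazine's upper ridge.

```bash
python3 -m crank '-0.0112 0.0485 0 -0.0116; -0.0112 0.0485 0 -0.0116; -0.0112 0.0485 0 -0.0116; -0.0112 0.0485 0 -0.0116; -0.0112 0.0485 0 -0.0116'
python3 -m crank '-0.0112 0.0485 0 -0.0116; -0.0112 0.0485 0 -0.0116; -0.0112 0.0485 0 -0.0116; -0.0112 0.0485 0 -0.0116; -0.0112 0.0485 0 -0.0116'
python3 -m crank '-0.0112 0.0485 0 -0.0116; -0.0112 0.0485 0 -0.0116; -0.0112 0.0485 0 -0.0116; -0.0112 0.0485 0 -0.0116; -0.0112 0.0485 0 -0.0116'
python3 -m crank '0 0 -0.01 0; 0 0 -0.01 0;0 0 -0.008 0;0 0 -0.004 0;0 0 -0.002 0'
python3 -m crank '0 0 -0.003 0; 0 0 -0.003 0;0 0 -0.003 0;0 0 -0.003 0;0 0 -0.003 0'
python3 - <<'E'
from h import *
im,d=snap('side','g3'); b=im[140:320,250:490,::-1]; cv2.imwrite('pics/g3c.png',cv2.resize(b,(800,600),interpolation=cv2.INTER_CUBIC))
E
```

```text
t: 5.62
tool_pos: [0.5604, -0.1353, 0.1831]
tool_rot: [-3.14, -0.002, 0.007]
contact_force: [-0.2, -0.4, -1.1]
opening: 0.0495
grip_force: 21.4
t: 6.03
tool_pos: [0.5323, -0.0142, 0.1833]
tool_rot: [-3.138, 0.141, 0.007]
contact_force: [0.8, 0.6, 0.0]
opening: 0.0494
grip_force: 21.4
t: 6.45
tool_pos: [0.5043, 0.1068, 0.1834]
tool_rot: [3.128, -0.284, -0.007]
contact_force: [0.2, -0.3, 0.3]
opening: 0.0493
grip_force: 21.4
t: 6.87
tool_pos: [0.5057, 0.1048, 0.1677]
tool_rot: [3.128, -0.284, -0.003]
contact_force: [-0.1, -0.1, -0.7]
opening: 0.0495
grip_force: 21.4
t: 7.28
tool_pos: [0.5064, 0.1055, 0.162]
tool_rot: [3.129, -0.283, 0.001]
contact_force: [-1.6, -0.6, 4.2]
opening: 0.0496
grip_force: 21.8
```

View pics/g3c.png

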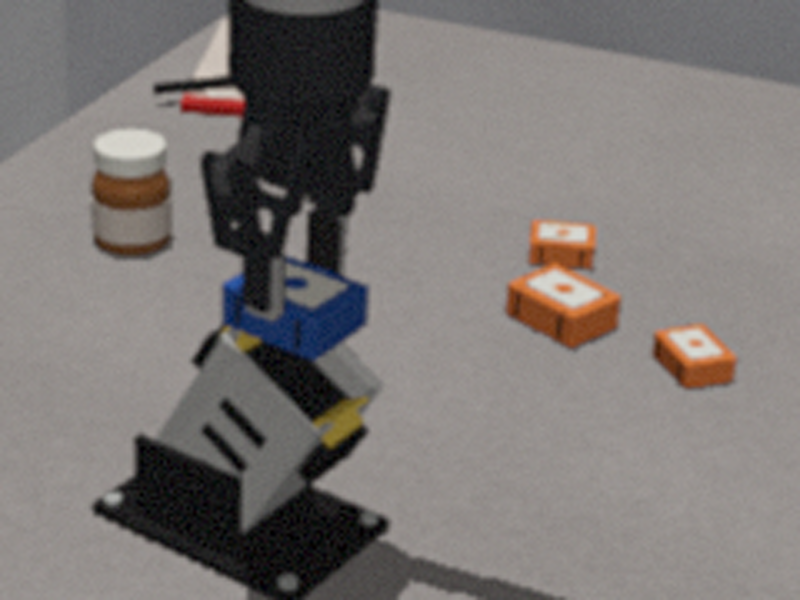

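Blue now rests its far end on the upper ridge (crop ~(235,330)), with 4 N on it. I'll keep lowering so it tips in the grip.

```bash
python3 -m crank '0 0 -0.004 0; 0 0 -0.004 0;0 0 -0.004 0;0 0 -0.004 0;0 0 -0.004 0'
python3 -m crank '0 0 -0.004 0; 0 0 -0.004 0;0 0 -0.004 0;0 0 -0.004 0;0 0 0 0'
python3 - <<'E'
from h import *
im,d=snap('side','g4'); b=im[140:320,250:490,::-1]; cv2.imwrite('pics/g4c.png',cv2.resize(b,(800,600),interpolation=cv2.INTER_CUBIC))
E
```

```text
t: 7.75
tool_pos: [0.5075, 0.1055, 0.1537]
tool_rot: [3.128, -0.282, 0.006]
contact_force: [-1.4, -1.0, 7.9]
opening: 0.0493
grip_force: 22.9
t: 8.17
tool_pos: [0.5064, 0.1057, 0.1452]
tool_rot: [3.129, -0.282, 0.001]
contact_force: [-5.5, -0.8, 10.8]
opening: 0.0493
grip_force: 25.0
```

View pics/g4c.png

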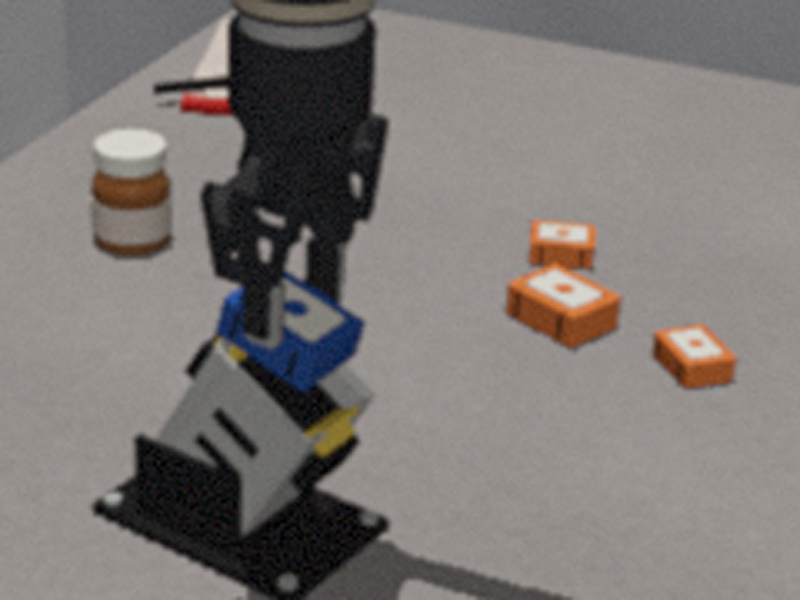

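Partly tipped, about 15°. From here I'll measure tilt numerically from the side depth.

```bash
cat >> h.py <<'E'
yaw=np.deg2rad(-10.4); E_=np.array([np.cos(yaw),np.sin(yaw)]); N_=np.array([-E_[1],E_[0]]); M=np.array([.508,.1058])
C30,S30=np.cos(np.pi/6),.5
def mf(P):
    r=(P[...,:2]-M)@E_; l=(P[...,:2]-M)@N_; h=P[...,2]-.112
    return np.stack([r*C30+h*S30,l,-r*S30+h*C30],-1)*1000
COL={'blue':((105,120,40),(130,255,255)),'orange':((4,150,60),(17,255,255)),'yellow':((20,150,60),(32,255,255))}
def cas(col,f='tmp',n='side'):
    im,d=snap(n,f); Q=mf(cloud(n,d)); m=cv2.inRange(cv2.cvtColor(im,cv2.COLOR_RGB2HSV),*COL[col])>0
    m=m&(d>0)&(abs(Q).max(-1)<75); P=Q[m]
    F=P[P[:,1]>20] if n=='side' else P
    print(n,col,'n',len(P),'y',np.percentile(P[:,1],[2,98]).round(1),'x',np.percentile(P[:,0],[2,98]).round(1),'z',np.percentile(P[:,2],[2,98]).round(1))
    if len(F)>20:
        c,s,a=cv2.minAreaRect(F[:,[0,2]].astype(np.float32)); print('  side face rect (x,z) centre',np.round(c,1),'size',np.round(s,1),'ang',round(a,1))
    y=(cv2.inRange(cv2.cvtColor(im,cv2.COLOR_RGB2HSV),*COL['yellow'])>0)&(d>0)&(abs(Q).max(-1)<75)
    for g in(1,-1):
        R=Q[y&(Q[...,0]*g>0)]
        if len(R)>5: print('  lip',g,len(R),np.median(R,0).round(1),'zmax',np.percentile(R[:,2],95).round(1))
E
python3 -m crank '0 0 -0.004 0; 0 0 -0.004 0;0 0 -0.004 0;0 0 -0.004 0;0 0 0 0'
python3 -c "
from h import *
cas('blue')"
```

```text
t: 8.63
tool_pos: [0.5059, 0.1058, 0.137]
tool_rot: [3.129, -0.282, -0.001]
contact_force: [-6.8, -0.5, 10.0]
opening: 0.0493
grip_force: 27.8
side blue n 455 y [-23.5  26.1] x [-19.1  41.7] z [-14.2  39.1]
  side face rect (x,z) centre [13.2 41.4] size [64.6 63.7] ang 87.4
  lip -1 102 [-39.6   1.8  -7. ] zmax 6.7
```

```bash
sed -i 's/^    m=m&(d>0)&(abs(Q).max(-1)<75); P=Q\[m\]/    m=m\&(d>0)\&(abs(Q).max(-1)<75); k,L,st,_=cv2.connectedComponentsWithStats(m.astype(np.uint8)); m=L==1+np.argmax(st[1:,4]); P=Q[m]/; s/F=P\[P\[:,1\]>20\]/F=P[P[:,1]>22]; F=F[(F[:,2]<np.percentile(F[:,2],97)+1)\&(F[:,2]>np.percentile(F[:,2],3)-1)]/' h.py
python3 -c "
from h import *
cas('blue')"
```

```text
side blue n 439 y [-24.2  26. ] x [-18.9  41.8] z [-13.3  39.2]
  side face rect (x,z) centre [12.2 22.8] size [25.  61.7] ang 83.8
  lip -1 105 [-39.8   2.2  -6.5] zmax 6.6
```

```bash
python3 -m crank '0 0 -0.004 0; 0 0 -0.004 0;0 0 0 0;-0.0059 0.0011 0.0103 0;-0.0059 0.0011 0.0103 0'
python3 -m crank '-0.0059 0.0011 0.0103 0; -0.0079 0.0014 -0.0065 0; -0.0079 0.0014 -0.0065 0;0 0 0 0;0 0 0 0'
python3 -c "
from h import *
cas('blue')"
```

```text
t: 9.15
tool_pos: [0.5003, 0.1068, 0.1427]
tool_rot: [3.129, -0.282, 0.001]
contact_force: [-0.6, -0.9, 2.9]
opening: 0.0494
grip_force: 28.9
t: 9.57
tool_pos: [0.4883, 0.1088, 0.1391]
tool_rot: [3.129, -0.282, -0.003]
contact_force: [0.5, 0.4, -1.1]
opening: 0.0492
grip_force: 28.5
side blue n 428 y [-24.9  26.9] x [-32.6  27.3] z [-2.4 48.7]
  side face rect (x,z) centre [-1.4 34.5] size [26.6 60.9] ang 89.1
  lip 1 7 [30.5 13.1  6. ] zmax 14.7
  lip -1 99 [-39.8   2.9   5.4] zmax 17.6
```

Tilt is 29° and the cassette is centred over the slot, so I lower it along the axis onto the lead-ins and let go.

```bash
python3 -m crank '0.0022 0 -0.004 0;0.0022 -0.0004 -0.004 0;0.0022 -0.0004 -0.004 0;0.0022 -0.0004 -0.004 0;0 0 0 0'
python3 -m crank '0.001 0 -0.0017 0;0 0 0 0;0 0 0 0;0 0 0 0;0 0 0 0'
python3 -c "
from h import *
cas('blue')"
```

```text
t: 10.03
tool_pos: [0.4931, 0.1083, 0.1318]
tool_rot: [3.129, -0.282, -0.004]
contact_force: [-3.8, 0.0, 0.8]
opening: 0.0493
grip_force: 28.7
t: 10.45
tool_pos: [0.4936, 0.1082, 0.1313]
tool_rot: [3.129, -0.282, -0.003]
contact_force: [-5.1, 0.1, 1.0]
opening: 0.0497
grip_force: 28.7
side blue n 375 y [-23.4  37. ] x [-31.9  28.6] z [13.2 40. ]
  side face rect (x,z) centre [-1.1 29.1] size [61.9 32.6] ang 1.1
  lip -1 88 [-40.2   2.7   3.9] zmax 17.1
```

```bash
python3 -m crank '-0.002 0.0004 0 0;0 0 -0.001 0;0 0 0 0;0 0 0 0;0 0 0 0'
python3 -m crank '0 0 0 0;0 0 0 0;0 0 0 0;0 0 0 0;0 0 0 0' 90
python3 -m crank '0 0 0.005 0;0 0 0.02 0;0 0 0.04 0;0 0 0.06 0;0 0 0 0'
python3 -c "
from h import *
cas('blue'); cas('blue','topb','top')"
```

```text
t: 10.92
tool_pos: [0.4934, 0.1084, 0.1313]
tool_rot: [-3.129, 0.282, -0.001]
contact_force: [-3.3, 0.4, 1.3]
opening: 0.0494
grip_force: 28.7
t: 11.33
tool_pos: [0.4935, 0.1084, 0.1313]
tool_rot: [-3.129, 0.282, -0.001]
contact_force: [0.8, -0.3, 0.2]
opening: 0.077
grip_force: 0.0
t: 11.75
tool_pos: [0.4967, 0.1087, 0.201]
tool_rot: [-3.127, 0.282, -0.017]
contact_force: [1.1, -0.1, 0.9]
opening: 0.0769
grip_force: 0.0
side blue n 536 y [-21.7  26.1] x [-33.6  27.4] z [14.8 38.8]
  side face rect (x,z) centre [-2.7 26.1] size [61.4 24.7] ang 0.5
  lip -1 78 [-41.    0.7   4.6] zmax 18.4Traceback (most recent call last):
  File "<string>", line 3, in <module>
    cas('blue'); cas('blue','topb','top')
                 ~~~^^^^^^^^^^^^^^^^^^^^^
  File "h.py", line 19, in cas
    m=m&(d>0)&(abs(Q).max(-1)<75); k,L,st,_=cv2.connectedComponentsWithStats(m.astype(np.uint8)); m=L==1+np.argmax(st[1:,4]); P=Q[m]
                                                                                                         ~~~~~~~~~^^^^^^^^^^
    return _wrapfunc(a, 'argmax', axis=axis, out=out, **kwds)
    return bound(*args, **kwds)
ValueError: attempt to get argmax of an empty sequence
```

Blue lies flat on the lead-ins: centre about (−1, 25) mm in the mouth frame, tilt error 0.5°. Next I close the fingers and press along the axis.

```bash
python3 -m crank '-0.01 0.002 0 0;-0.015 0.003 0 0;-0.01 0.0016 0 0;0 0 0 0;0 0 0 0' 0 40
python3 -m crank '0 0 -0.03 0;0 0 -0.026 0;0 0 -0.02 0;0 0 -0.01 0;0 0 0 0'
python3 -m crank '0.004 -0.0008 -0.0072 0;0.004 -0.0008 -0.0072 0;0.004 -0.0008 -0.0072 0;0 0 0 0;0 0 0 0'
python3 -c "
from h import *
cas('blue')"
```

```text
t: 12.27
tool_pos: [0.475, 0.1118, 0.1929]
tool_rot: [3.129, -0.282, -0.002]
contact_force: [0.4, 0.9, 0.8]
opening: 0.0158
grip_force: 0.0
t: 12.68
tool_pos: [0.4744, 0.1115, 0.1483]
tool_rot: [3.128, -0.282, -0.006]
contact_force: [-0.2, -0.0, -0.7]
opening: 0.0002
grip_force: 0.0
t: 13.1
tool_pos: [0.4821, 0.1106, 0.1404]
tool_rot: [-3.129, 0.282, -0.001]
contact_force: [-1.9, 0.8, 4.2]
opening: 0.0001
grip_force: 1.9
side blue n 499 y [-19.9  26.3] x [-34.5  27.1] z [13.7 35.7]
  side face rect (x,z) centre [-3.6 24.1] size [62.1 21.9] ang 0.5
  lip 1 10 [41.   0.   4.1] zmax 18.5
  lip -1 83 [-42.2   3.2   3.4] zmax 16.1
```

```bash
python3 -m crank '0.003 -0.0005 -0.0052 0;0.003 -0.0005 -0.0052 0;0.003 -0.0006 -0.0052 0;0.003 -0.0005 -0.0052 0;0 0 0 0'
python3 -c "
from h import *
cas('blue')"
python3 -m crank '0.003 -0.0005 -0.0052 0;0.003 -0.0006 -0.0052 0;0 0 0 0;0 0 0 0;0 0 0 0'
python3 -c "
from h import *
cas('blue')"
```

```text
t: 13.57
tool_pos: [0.49, 0.1093, 0.1315]
tool_rot: [-3.129, 0.282, -0.008]
contact_force: [-1.2, -0.1, 9.6]
opening: -0.0001
grip_force: 4.4
side blue n 449 y [-20.2  26.2] x [-33.6  30. ] z [ 8. 29.]
  side face rect (x,z) centre [-1.8 17.7] size [65.  19.9] ang 1.0
  lip 1 15 [36.7  4.5 10.2] zmax 11.8
  lip -1 83 [-42.4   3.5  -2.2] zmax 12.1
t: 14.03
tool_pos: [0.4935, 0.1088, 0.1275]
tool_rot: [-3.129, 0.282, -0.011]
contact_force: [-1.6, -0.3, 11.3]
opening: 0.0001
grip_force: 5.6
side blue n 423 y [-19.9  25.8] x [-33.6  30.7] z [ 5.1 25.9]
  side face rect (x,z) centre [-0.6 13.7] size [19.  62.9] ang 88.7
  lip 1 20 [36.7  3.4  7.6] zmax 9.2
  lip -1 89 [-42.6   4.   -5. ] zmax 9.2
```

```bash
python3 -m crank '0.003 -0.0005 -0.0052 0;0.003 -0.0006 -0.0052 0;0.003 -0.0005 -0.0052 0;0 0 0 0;0 0 0 0'
python3 -m crank '0.003 -0.0005 -0.0052 0;0.003 -0.0006 -0.0052 0;0 0 0 0;0 0 0 0;0 0 0 0'
python3 -c "
from h import *
cas('blue')"
python3 -m crank '0.003 -0.0005 -0.0052 0;0.003 -0.0006 -0.0052 0;0 0 0 0;0 0 0 0;0 0 0 0'
python3 -c "
from h import *
cas('blue')"
```

```text
t: 14.5
tool_pos: [0.4962, 0.1083, 0.1175]
tool_rot: [-3.128, 0.282, -0.004]
contact_force: [-1.5, 0.4, 5.3]
opening: 0.0001
grip_force: 2.4
t: 14.92
tool_pos: [0.4988, 0.1077, 0.1119]
tool_rot: [-3.128, 0.282, -0.002]
contact_force: [-1.1, 1.0, 5.0]
opening: -0.0001
grip_force: 2.7
t: 15.38
tool_pos: [0.5015, 0.107, 0.1062]
tool_rot: [-3.129, 0.282, -0.001]
contact_force: [-0.2, -0.3, 3.7]
opening: 0.0003
grip_force: 1.6
side blue n 25 y [-17.   29.4] x [12.6 27.1] z [-7.6 41.1]
  lip 1 24 [28.7 11.1  8.6] zmax 35.7
  lip -1 87 [-40.9   2.    4.2] zmax 17.9Traceback (most recent call last):
  File "<string>", line 3, in <module>
    cas('blue')
    ~~~^^^^^^^^
  File "h.py", line 20, in cas
    F=P[P[:,1]>22]; F=F[(F[:,2]<np.percentile(F[:,2],97)+1)&(F[:,2]>np.percentile(F[:,2],3)-1)] if n=='side' else P
                                ~~~~~~~~~~~~~^^^^^^^^^^^
    return _quantile_unchecked(
        a, q, axis, out, overwrite_input, method, keepdims, weights)
    return _ureduce(a,
                    func=_quantile_ureduce_func,
    ...<5 lines>...
                    overwrite_input=overwrite_input,
                    method=method)
    r = func(a, **kwargs)
    result = _quantile(arr,
                       quantiles=q,
    ...<2 lines>...
                       out=out,
                       weights=wgt)
    slices_having_nans = np.isnan(arr[-1, ...])
                                  ~~~^^^^^^^^^
IndexError: index -1 is out of bounds for axis 0 with size 0
```

The force rose to 11 N and then fell to 3.7 N, so the lips seem passed. I back out along the axis and head to the orange cassette, which also clears the view.

```bash
sed -i 's/F=P\[P\[:,1\]>22\]; F=/F=P[P[:,1]>22]; F=F if len(F)<9 else /' h.py
python3 -m crank '-0.0079 0.0014 0.0139 0;-0.0079 0.0014 0.0139 0;-0.0079 0.0014 0.0139 0;-0.0079 0.0014 0.0139 0;-0.0079 0.0014 0.0139 0'
python3 -m crank '0 0 0.04 0;-0.0042 -0.0476 0 -0.0113;-0.0042 -0.0476 0 -0.0113;-0.0042 -0.0476 0 -0.0113;-0.0042 -0.0476 0 -0.0113' 100 20
python3 -m crank '-0.0042 -0.0476 0 -0.0113;-0.0042 -0.0476 0 -0.0113;-0.0042 -0.0476 0 -0.0113;-0.0042 -0.0476 0 -0.0113;-0.0042 -0.0476 0 -0.0113'
python3 -m crank '-0.0042 -0.0476 0 -0.0113;-0.0042 -0.0476 0 -0.0113;-0.0042 -0.0476 0 -0.0113;-0.0042 -0.0476 0 -0.0113;-0.0042 -0.0476 0 -0.0113'
python3 - <<'E'
from h import *
cas('blue','b_s'); cas('blue','b_t','top')
Q=mf(cloud('top',np.load('pics/b_t.npy')))
a=(abs(Q[...,1])<18)&(abs(Q[...,2])<40)
for x in range(-24,25,8):
    R=Q[a&(abs(Q[...,0]-x)<4)]; print(x,len(R),np.median(R[:,2]).round(1),end=' | ')
A=cv2.imread('pics/b_t.png')[215:305,237:327]; B=cv2.imread('pics/b_s.png')[220:320,280:380]
cv2.imwrite('pics/b.png',np.hstack([cv2.resize(A,(400,400),interpolation=cv2.INTER_CUBIC),cv2.resize(B,(400,400),interpolation=cv2.INTER_CUBIC)]))
E
```

```text
t: 15.85
tool_pos: [0.4808, 0.1105, 0.1415]
tool_rot: [3.129, -0.282, -0.0]
contact_force: [-0.1, 0.3, 0.0]
opening: 0.0001
grip_force: 0.0
t: 16.27
tool_pos: [0.4727, 0.0146, 0.1615]
tool_rot: [3.117, -0.393, 0.001]
contact_force: [0.1, 0.0, -0.0]
opening: 0.0604
grip_force: 0.0
t: 16.68
tool_pos: [0.4621, -0.1047, 0.1614]
tool_rot: [3.096, -0.532, 0.001]
contact_force: [0.7, -0.5, 1.1]
opening: 0.0858
grip_force: 0.0
t: 17.1
tool_pos: [0.4516, -0.2237, 0.1614]
tool_rot: [3.069, -0.669, 0.001]
contact_force: [0.3, -0.3, -0.2]
opening: 0.0851
grip_force: 0.0
side blue n 71 y [-25.2   6.7] x [-26.4  25.1] z [-2.8  2.9]
  lip 1 77 [31.3  1.9 11.4] zmax 17.9
  lip -1 85 [-40.5   1.4   4.9] zmax 18.6
top blue n 101 y [17.2 23.7] x [-29.1  23.6] z [-2.2  2.9]
  side face rect (x,z) centre [-2.5  0.5] size [ 6.2 54.9] ang 88.5
  lip 1 152 [38.6 -0.5  4.3] zmax 18.2
  lip -1 148 [-32.5  -0.6  12.4] zmax 18.7
-24 93 1.0 | -16 83 0.7 | -8 78 0.8 | 0 87 1.0 | 8 84 0.7 | 16 84 0.8 | 24 69 1.1 |
```

View pics/b.png

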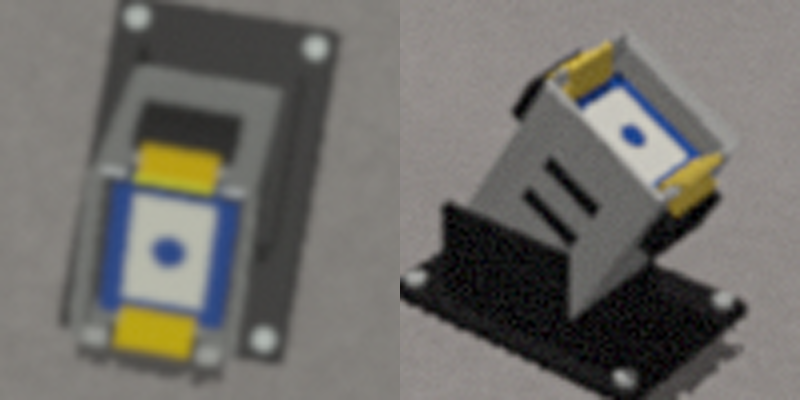

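Blue is home: its face is flat at the mouth level (z' ≈ 0.9 mm all along x) and both lips are back at rest over its ends. The arm is over the orange cassette now, and I'll grasp it the same way.

```bash
python3 -m crank '0.001 0.001 -0.04 0; 0 0 -0.05 0; 0 0 -0.05 0; 0 0 -0.05 0; 0 0 -0.04 0'
python3 -m crank '0 0 -0.03 0; 0 0 -0.017 0; 0 0 -0.01 0; 0 0 -0.005 0; 0 0 0 0'
python3 -m crank '0 0 0 0; 0 0 0 0;0 0 0 0;0 0 0 0;0 0 0 0' 0 20
python3 -m crank '0 0 0 0; 0 0 0 0;0 0 0.01 0;0 0 0.03 0;0 0 0.06 0'
python3 -m crank '0 0 0.06 0; 0 0 0.06 0;0 0 0.06 0;0 0 0.04 0;0 0 0.02 0'
python3 - <<'E'
from h import *
im,d=snap('side','o1'); b=im[100:220,360:520,::-1]; cv2.imwrite('pics/o1c.png',cv2.resize(b,(640,480),interpolation=cv2.INTER_CUBIC))
E
```

```text
t: 17.62
tool_pos: [0.4519, -0.2209, 0.0443]
tool_rot: [-3.069, 0.667, 0.002]
contact_force: [-0.5, 0.0, -0.9]
opening: 0.0853
grip_force: 0.0
t: 18.03
tool_pos: [0.4529, -0.2222, 0.0152]
tool_rot: [3.07, -0.667, 0.001]
contact_force: [-0.6, -0.0, -0.1]
opening: 0.0854
grip_force: 0.0
t: 18.45
tool_pos: [0.4533, -0.2227, 0.0159]
tool_rot: [3.069, -0.668, 0.003]
contact_force: [-0.1, 0.9, 5.4]
opening: 0.0492
grip_force: 21.5
t: 18.87
tool_pos: [0.4493, -0.22, 0.0611]
tool_rot: [-3.066, 0.667, 0.014]
contact_force: [-0.8, -1.2, -2.1]
opening: 0.0492
grip_force: 21.2
t: 19.28
tool_pos: [0.4537, -0.2229, 0.1884]
tool_rot: [3.068, -0.667, 0.007]
contact_force: [1.5, -0.2, -0.3]
opening: 0.0492
grip_force: 21.2
```

View pics/o1c.png

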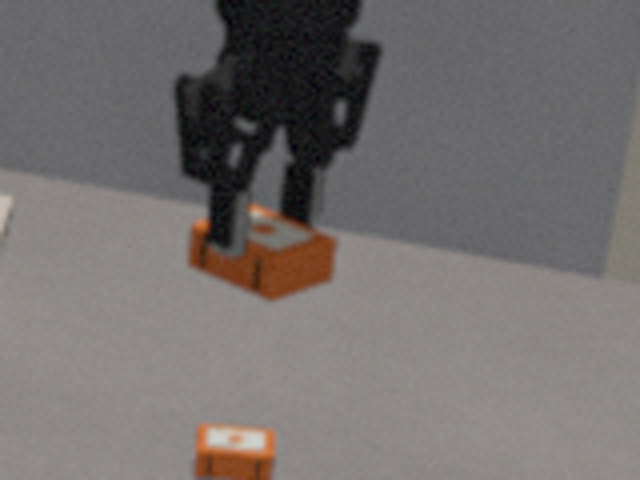

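Orange is held level and centred, and the small look-alikes are still on the bench. I repeat the carry and the tipping on the ridge.

```bash
python3 -m crank '0.007 0.0439 0 0.0105;0.007 0.0439 0 0.0105;0.007 0.0439 0 0.0105;0.007 0.0439 0 0.0105;0.007 0.0439 0 0.0105'
python3 -m crank '0.007 0.0439 0 0.0105;0.007 0.0439 0 0.0105;0.007 0.0439 0 0.0105;0.007 0.0439 0 0.0105;0.007 0.0439 0 0.0105'
python3 -m crank '0.007 0.0439 0 0.0105;0.007 0.0439 0 0.0105;0.007 0.0439 0 0.0105;0.007 0.0439 0 0.0105;0.007 0.0439 0 0.0105'
python3 -m crank '0 0 -0.01 0; 0 0 -0.01 0;0 0 -0.008 0;0 0 -0.004 0;0 0 -0.002 0'
python3 -m crank '0 0 -0.003 0; 0 0 -0.003 0;0 0 -0.003 0;0 0 -0.003 0;0 0 -0.003 0'
python3 -c "
from h import *
cas('orange')"
```

```text
t: 19.75
tool_pos: [0.469, -0.111, 0.1824]
tool_rot: [-3.094, 0.54, 0.006]
contact_force: [0.1, 0.3, 0.2]
opening: 0.0493
grip_force: 21.2
t: 20.17
tool_pos: [0.4864, -0.0014, 0.1823]
tool_rot: [-3.114, 0.411, 0.006]
contact_force: [0.1, -0.2, -0.3]
opening: 0.0494
grip_force: 21.2
t: 20.58
tool_pos: [0.5039, 0.1081, 0.1823]
tool_rot: [3.128, -0.282, -0.006]
contact_force: [0.3, 0.2, -0.3]
opening: 0.0497
grip_force: 21.2
t: 21.0
tool_pos: [0.5044, 0.1061, 0.1664]
tool_rot: [3.128, -0.286, -0.003]
contact_force: [-0.2, 0.4, -1.0]
opening: 0.0496
grip_force: 21.3
t: 21.42
tool_pos: [0.5056, 0.1068, 0.1611]
tool_rot: [3.128, -0.284, 0.003]
contact_force: [-0.8, -2.1, 4.0]
opening: 0.0492
grip_force: 21.7
side orange n 486 y [-19.4  26.6] x [-12.   48.2] z [23.4 68. ]
  side face rect (x,z) centre [22.2 50.6] size [43.7 62.3] ang 62.6
  lip 1 13 [28.3 11.2  5.5] zmax 8.5
  lip -1 90 [-40.4   1.6   3.5] zmax 17.2
```

```bash
python3 -m crank '0 0 -0.004 0; 0 0 -0.004 0;0 0 -0.004 0;0 0 -0.004 0;0 0 -0.004 0'
python3 -m crank '0 0 -0.004 0; 0 0 -0.004 0;0 0 -0.004 0;0 0 -0.004 0;0 0 -0.004 0'
python3 -m crank '0 0 -0.004 0; 0 0 -0.004 0;0 0 -0.004 0;0 0 -0.004 0;0 0 -0.004 0'
python3 -c "
from h import *
cas('orange')"
```

```text
t: 21.88
tool_pos: [0.5061, 0.1068, 0.1521]
tool_rot: [3.128, -0.284, 0.004]
contact_force: [-2.7, -1.3, 8.6]
opening: 0.0491
grip_force: 22.9
t: 22.3
tool_pos: [0.5051, 0.107, 0.1418]
tool_rot: [3.128, -0.284, -0.001]
contact_force: [-6.6, -1.8, 8.9]
opening: 0.0496
grip_force: 24.9
t: 22.72
tool_pos: [0.5044, 0.1071, 0.1315]
tool_rot: [3.128, -0.284, -0.004]
contact_force: [-8.7, -1.1, 11.0]
opening: 0.0492
grip_force: 28.8
side orange n 300 y [-24.   26.6] x [-22.7  25.7] z [ 8.1 33.6]
  side face rect (x,z) centre [-5.3 20. ] size [34.4 25.7] ang 0.2
  lip -1 86 [-40.3   2.9  -7.2] zmax 6.3
```

```bash
sed -i 's/m=L==1+np.argmax(st\[1:,4\]);/m=np.isin(L,1+np.where(st[1:,4]>25)[0]);/' h.py
python3 -m crank '-0.0059 0.0011 0.0103 0;-0.0059 0.0011 0.0103 0;-0.0059 0.0011 0.0103 0;0 0 0 0;0 0 0 0'
python3 -m crank '-0.0069 0.0007 -0.006 0; -0.0069 0.0007 -0.006 0;0 0 0 0;0 0 0 0;0 0 0 0'
python3 -c "
from h import *
cas('orange')"
```

```text
t: 23.18
tool_pos: [0.4962, 0.1089, 0.1456]
tool_rot: [-3.128, 0.283, -0.001]
contact_force: [0.3, 0.9, -1.0]
opening: 0.049
grip_force: 27.7
t: 23.6
tool_pos: [0.4892, 0.1094, 0.1394]
tool_rot: [3.129, -0.284, -0.001]
contact_force: [0.5, -0.3, -0.8]
opening: 0.0495
grip_force: 27.6
side orange n 389 y [-25.   35.4] x [-31.9  29.2] z [22.2 47.4]
  side face rect (x,z) centre [-0.3 34.3] size [62.7 26.1] ang 0.9
  lip 1 8 [32.6 12.7  6.8] zmax 18.3
  lip -1 85 [-40.5   2.5   4.6] zmax 18.0
```

```bash
python3 -m crank '0.0015 -0.0004 -0.0042 0;0.0015 -0.0004 -0.0042 0;0.0015 -0.0004 -0.0042 0;0.0015 -0.0004 -0.0042 0;0 0 0 0'
python3 -c "
from h import *
cas('orange')"
python3 -m crank '0 0 0 0;0 0 0 0;0 0 0 0;0 0 0 0;0 0 0 0' 90
python3 -m crank '0 0 0.005 0;0 0 0.02 0;0 0 0.04 0;0 0 0.06 0;0 0 0 0'
python3 -m crank '-0.005 0.0008 0 0;-0.015 0.003 0 0;-0.01 0.0018 0 0;0 0 0 0;0 0 0 0' 0 40
python3 -c "
from h import *
cas('orange')"
```

```text
t: 24.07
tool_pos: [0.492, 0.1086, 0.1307]
tool_rot: [-3.129, 0.284, 0.002]
contact_force: [-1.7, -0.1, -1.4]
opening: 0.0493
grip_force: 27.6
side orange n 382 y [-24.7  27.2] x [-33.7  27.4] z [14.3 38.4]
  side face rect (x,z) centre [-2.3 26.5] size [62.7 24.6] ang 1.1
  lip 1 11 [36.9  5.4 16.7] zmax 18.4
  lip -1 83 [-40.5   1.9   4.6] zmax 19.3
t: 24.53
tool_pos: [0.4925, 0.1086, 0.1316]
tool_rot: [-3.129, 0.284, -0.001]
contact_force: [-1.4, 0.9, -0.8]
opening: 0.0771
grip_force: 0.0
t: 24.95
tool_pos: [0.4958, 0.1089, 0.2013]
tool_rot: [-3.127, 0.284, -0.017]
contact_force: [1.1, -0.1, 1.6]
opening: 0.0768
grip_force: 0.0
t: 25.37
tool_pos: [0.4763, 0.1115, 0.1927]
tool_rot: [3.128, -0.283, -0.003]
contact_force: [-0.2, -0.0, -0.1]
opening: 0.0163
grip_force: 0.0
side orange n 569 y [-21.5  26. ] x [-33.6  27.8] z [14.4 39. ]
  side face rect (x,z) centre [-2.5 26.5] size [62.2 24.8] ang 0.9
  lip 1 11 [36.6  7.  17. ] zmax 19.1
  lip -1 88 [-40.5   1.3   4.5] zmax 17.9
```

Orange is seated flat like blue was. Now I press it home.

```bash
python3 -m crank '0 0 -0.03 0;0 0 -0.026 0;0 0 -0.02 0;0 0 -0.01 0;0 0 0 0'
python3 -m crank '0.004 -0.0008 -0.0072 0;0.004 -0.0008 -0.0072 0;0.004 -0.0008 -0.0072 0;0 0 0 0;0 0 0 0'
python3 -m crank '0.003 -0.0005 -0.0052 0;0.003 -0.0005 -0.0052 0;0.003 -0.0006 -0.0052 0;0.003 -0.0005 -0.0052 0;0 0 0 0'
python3 -m crank '0.003 -0.0005 -0.0052 0;0.003 -0.0006 -0.0052 0;0.003 -0.0005 -0.0052 0;0 0 0 0;0 0 0 0'
python3 -c "
from h import *
cas('orange')"
python3 -m crank '0.003 -0.0005 -0.0052 0;0.003 -0.0006 -0.0052 0;0 0 0 0;0 0 0 0;0 0 0 0'
python3 -m crank '0.003 -0.0005 -0.0052 0;0.003 -0.0006 -0.0052 0;0 0 0 0;0 0 0 0;0 0 0 0'
python3 -c "
from h import *
cas('orange')"
```

```text
t: 25.83
tool_pos: [0.476, 0.1113, 0.1485]
tool_rot: [3.128, -0.284, -0.007]
contact_force: [-0.7, 0.8, 0.2]
opening: -0.0001
grip_force: 0.0
t: 26.25
tool_pos: [0.4837, 0.1102, 0.1407]
tool_rot: [-3.129, 0.284, -0.001]
contact_force: [-2.4, -0.2, 3.4]
opening: -0.0
grip_force: 2.2
t: 26.67
tool_pos: [0.4909, 0.1091, 0.1313]
tool_rot: [-3.128, 0.284, -0.006]
contact_force: [-1.9, 0.7, 8.7]
opening: 0.0002
grip_force: 4.1
t: 27.08
tool_pos: [0.4944, 0.1085, 0.123]
tool_rot: [-3.128, 0.284, -0.002]
contact_force: [-2.0, 0.7, 4.7]
opening: -0.0002
grip_force: 2.9
side orange n 253 y [-20.2  25.6] x [-33.1  30.5] z [ 3.6 16.1]
  side face rect (x,z) centre [-1.7 11.6] size [ 6.4 59.6] ang 87.5
  lip 1 48 [37.2  1.   9.9] zmax 14.1
  lip -1 99 [-43.4   3.5   0.9] zmax 13.8
t: 27.55
tool_pos: [0.4973, 0.1079, 0.1175]
tool_rot: [-3.128, 0.284, -0.001]
contact_force: [-2.7, 0.6, 5.5]
opening: 0.0001
grip_force: 3.0
t: 27.97
tool_pos: [0.5002, 0.1074, 0.1123]
tool_rot: [-3.128, 0.284, -0.001]
contact_force: [-3.5, 0.0, 5.0]
opening: 0.0
grip_force: 3.1
side orange n 122 y [-22.   23.2] x [-33.1  31. ] z [-3.6 38. ]
  lip 1 46 [34.6  5.   5.7] zmax 13.7
  lip -1 96 [-43.4   3.3  -0.4] zmax 13.4
```

```bash
python3 -m crank '0.003 -0.0005 -0.0052 0;0.003 -0.0006 -0.0052 0;0 0 0 0;0 0 0 0;0 0 0 0'
python3 -m crank '0.003 -0.0005 -0.0052 0;0 0 0 0;0 0 0 0;0 0 0 0;0 0 0 0'
python3 - <<'E'
from h import *
cas('orange')
Q=mf(cloud('side',np.load('pics/tmp.npy')))
for x in range(-24,25,8):
    R=Q[(abs(Q[...,1]+14)<7)&(abs(Q[...,2])<20)&(abs(Q[...,0]-x)<4)]; print(x,len(R),np.median(R[:,2]).round(1),end=' | ')
E
```

```text
t: 28.43
tool_pos: [0.5033, 0.1068, 0.1068]
tool_rot: [-3.128, 0.284, -0.002]
contact_force: [-0.3, 0.6, 4.8]
opening: -0.0
grip_force: 2.0
t: 28.85
tool_pos: [0.5047, 0.1065, 0.1039]
tool_rot: [-3.129, 0.284, -0.001]
contact_force: [0.2, 0.4, 4.6]
opening: 0.0001
grip_force: 2.1Traceback (most recent call last):
  File "<stdin>", line 2, in <module>
  File "h.py", line 21, in cas
    print(n,col,'n',len(P),'y',np.percentile(P[:,1],[2,98]).round(1),'x',np.percentile(P[:,0],[2,98]).round(1),'z',np.percentile(P[:,2],[2,98]).round(1))
                               ~~~~~~~~~~~~~^^^^^^^^^^^^^^^
    return _quantile_unchecked(
        a, q, axis, out, overwrite_input, method, keepdims, weights)
    return _ureduce(a,
                    func=_quantile_ureduce_func,
    ...<5 lines>...
                    overwrite_input=overwrite_input,
                    method=method)
    r = func(a, **kwargs)
    result = _quantile(arr,
                       quantiles=q,
    ...<2 lines>...
                       out=out,
                       weights=wgt)
    slices_having_nans = np.isnan(arr[-1, ...])
                                  ~~~^^^^^^^^^
IndexError: index -1 is out of bounds for axis 0 with size 0
```

Run:
```python
from h import *
im=cv2.imread('pics/tmp.png'); d=np.load('pics/tmp.npy'); Q=mf(cloud('side',d)); h=cv2.cvtColor(im,cv2.COLOR_BGR2HSV)
for nm,lo,hi in(('yellow',(20,150,60),(32,255,255)),('orange',(3,130,40),(18,255,255)),('white',(0,0,150),(180,70,255))):
    R=Q[(cv2.inRange(h,lo,hi)>0)&(d>0)&(abs(Q[...,1])<25)&(abs(Q[...,0])<45)&(abs(Q[...,2])<25)]
    for g in(1,-1):
        S=R[R[:,0]*g>0]
        if len(S): print(nm,g,len(S),np.median(S,0).round(1),np.percentile(S[:,2],[5,95]).round(1))
```

```text
yellow 1 24 [28.3  9.9  4.4] [ 0.6 10.2]
yellow -1 84 [-39.3   3.1   3. ] [-1.3 15.3]
orange 1 26 [25.5 -5.2 -9.1] [-11.5  13.1]
orange -1 26 [-24.8 -18.2  -9.8] [-11.7   0.2]
```

Orange's top is level at about 6 mm below the lip undersides, so it is past both lips. I back out and check.

```bash
python3 -m crank '-0.0079 0.0014 0.0139 0;-0.0079 0.0014 0.0139 0;-0.0079 0.0014 0.0139 0;-0.0079 0.0014 0.0139 0;-0.0079 0.0014 0.0139 0'
python3 -m crank '0 0 0.06 0;0 -0.06 0.02 0;0 -0.07 0 0;0 -0.07 0 0;0 -0.07 0 0'
python3 -m crank '0 -0.07 0 0;0 -0.07 0 0;0 -0.05 0 0;0 0 0 0;0 0 0 0'
python3 - <<'E'
from h import *
cas('orange','f_s'); cas('orange','f_t','top')
Q=mf(cloud('top',np.load('pics/f_t.npy')))
a=(abs(Q[...,1])<18)&(abs(Q[...,2])<40)
for x in range(-24,25,8):
    R=Q[a&(abs(Q[...,0]-x)<4)]; print(x,np.median(R[:,2]).round(1),end=' | ')
A=cv2.imread('pics/f_t.png')[215:305,237:327]; B=cv2.imread('pics/f_s.png')
cv2.imwrite('pics/f.png',np.hstack([cv2.resize(A,(300,360),interpolation=cv2.INTER_CUBIC),cv2.resize(B,(480,360),interpolation=cv2.INTER_AREA)]))
E
```

```text
t: 29.32
tool_pos: [0.4837, 0.11, 0.1388]
tool_rot: [3.129, -0.284, -0.001]
contact_force: [0.1, 0.7, 0.5]
opening: -0.0001
grip_force: 0.0
t: 29.73
tool_pos: [0.4842, -0.0261, 0.1794]
tool_rot: [3.129, -0.282, 0.002]
contact_force: [0.7, 1.0, -0.2]
opening: -0.0001
grip_force: 0.0
t: 30.15
tool_pos: [0.4842, -0.1208, 0.1787]
tool_rot: [-3.128, 0.288, 0.0]
contact_force: [-0.8, -0.9, 0.2]
opening: 0.0001
grip_force: 0.0
side orange n 78 y [-25.6   5.1] x [-27.8  26.7] z [-2.1  2.8]
  lip 1 85 [30.7  1.9 11.3] zmax 18.2
  lip -1 97 [-40.1   2.6   5.5] zmax 18.6
top orange n 258 y [-24.8  23.8] x [-28.9  24.4] z [-2.7  2.9]
  side face rect (x,z) centre [-1.6 -0.2] size [ 7.6 58.7] ang 88.1
  lip 1 178 [38.1 -0.6  4.6] zmax 18.4
  lip -1 165 [-32.2  -0.2  11.1] zmax 18.1
-24 0.5 | -16 0.8 | -8 1.0 | 0 0.6 | 8 0.4 | 16 0.4 | 24 1.0 |
```

View pics/f.png

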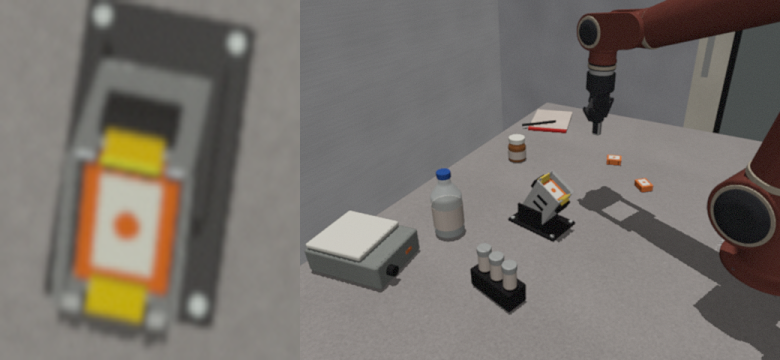

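Orange sits flat at the mouth level under both lips, and the bystanders are untouched. The arm is clear, so I hand in.

```bash
python3 -c "
from station import ctrl
print(ctrl.finish_job())"
```

```text
the job is handed in; nothing more can be done
None
```

I loaded the blue cassette, then the orange one on top; the final depth readings show the orange lying flat at mouth level under both lips, as the blue did before it. The bottle, jar and rack were not touched, the arm is clear, and I handed the job in at about 30 s; no verdict came back.

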